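# Clear a box lid and hold it in the spring clamp

### The job

Sweep all five loose plastic chips off the top of the storage-box lid with the scraper block held in the gripper (no finger may touch a chip on the lid), then put the scraper down on the table and let go of it. Only when the lid is clear, push the handle of the spring-loaded clamp lever down with the fingers until it is level, not past level, and finish the job still holding it level; it springs back up if let go. Leave the small storage box, the jar and the spool where they are.

Things in the scene. Friction and masses are not known exactly. Their poses are not given: they have to be found in the camera images.
- lid_top (a point): Centre of the flat, rimless top face of the light-blue box lid, 55 mm above the table. The face is 180 mm along this point's x axis and 160 mm along its y; z is up. The lid is fixed on a plywood fixture fixed to the table; its sides drop off freely, with the spring clamp standing beyond its -y edge. A metal stop along its +y edge is only 24 mm high.
- chip1_center (a point): Centre of loose white plastic chip 1 of 5, 20 x 14 x 6 mm, about 12 g, lying flat somewhere on the lid's top, at least 20 mm inside its edges. Counts as off the lid once it lies lower than the lid's top.
- chip2_center (a point): Centre of loose white plastic chip 2 of 5, 17 x 17 x 6 mm, about 12 g, lying flat somewhere on the lid's top, at least 20 mm inside its edges. Counts as off the lid once it lies lower than the lid's top.
- chip3_center (a point): Centre of loose white plastic chip 3 of 5, 24 x 13 x 7 mm, about 12 g, lying flat somewhere on the lid's top, at least 20 mm inside its edges. Counts as off the lid once it lies lower than the lid's top.
- chip4_center (a point): Centre of loose white plastic chip 4 of 5, 19 x 15 x 6 mm, about 12 g, lying flat somewhere on the lid's top, at least 20 mm inside its edges. Counts as off the lid once it lies lower than the lid's top.
- chip5_center (a point): Centre of loose white plastic chip 5 of 5, 22 x 16 x 7 mm, about 12 g, lying flat somewhere on the lid's top, at least 20 mm inside its edges. Counts as off the lid once it lies lower than the lid's top.
- scraper_center (a point): Centre (38 mm above the underside) of the loose scraper block standing upright on its blade on the table, on the fixture's +y side. Pale wood with a grey blade below, 76 mm tall, about 110 g (varies). Blade 100 mm long along this point's y axis, z is up.
- scraper: The same scraper block; origin at the centre of its underside, axes as above. Blade 14 mm thick along x, up to 22 mm high; the wood above is 22 mm thick along x (the width to grip), 100 mm long up to 34 mm high, and 64 mm long (along y) from there to the top.
- lever (a joint): Angle of the clamp lever: 0 = sprung up, the handle rising outward 0.5 rad (29 degrees) above level; grows as the handle is pushed down; 0.5 = handle level; 0.72 = stop, past level. The spring lifts it back when let go; holding it level takes about 6 to 9 N downward at lever_press.
- lever_pivot (a point): Centre of the lever's pivot, 100 mm above the table, 50 mm beyond the middle of the lid's -y edge (130 mm from the lid's centre). The pivot line is this point's x axis, parallel to lid_top's x. It sits between two fixed dark steel cheek plates, 60 mm over all along x, 33 to 77 mm beyond the lid's edge, top 116 mm above the table.
- lever_press (a point): Middle of the handle grip's upper face, 125 mm outward from the pivot and 10 mm above the lever's centre line; moves with the lever. The handle points away from the lid (lid_top's -y). The black grip is a straight bar 34 mm wide, 20 mm thick, from 75 to 180 mm outward from the pivot. When level, this point is 110 mm above the table; sprung up, about 168 mm, and the tip about 195 mm.
- small_box: Bystander: closed milky storage box with a light-blue lid, 80 x 110 x 70 mm, standing beyond the fixture; origin at the centre of its underside.
- jar: Bystander: closed glass jar, 64 mm wide, 85 mm tall, beyond the lever's outer end; origin at the centre of its underside.
- spool: Bystander: empty wooden spool standing upright, 70 mm wide, 70 mm tall, beyond the fixture; origin at the centre of its underside.

How it is judged:
By the outcome, as a careful person would: the job done as asked, in the order asked, and still so for the second after the job is handed in, while the arm keeps its last pose, push and grip.
It also fails if it takes over 72 s, if anything falls off the work surface, if the arm or the gripper's body presses on something with over 40 N, if the wrist force passes 120 N, or if a joint passes its speed limit or range.

### The arm

A 6-joint arm with a two-finger parallel gripper is mounted at the origin on the work surface. World frame = base frame: x ahead of the robot, y to its left, z up, the work surface at z = 0. Lengths are in m, angles in rad, forces in N, time in s.
With the tool pointing down it reaches from about 0.35 to 0.85 m from the base axis. Payload 8.1 kg.
Tool frame: the origin (TCP) lies where the fingers leave the gripper's body, on its centre line; the fingertips stand 73 mm ahead of it and the grasp point (between the pads) lies 54 mm ahead of it; z points along the fingers, y is the direction in which the jaws open and shut (so a half turn about z gives the same grasp; the last joint's range is limited). The gripper opens to 85 mm and grips with 20 to 120 N. Pads are 22 mm wide; open, the fingers measure 114 mm over their backs; the gripper's body (76 mm by 85 mm) begins 54 mm behind the grasp point. The pads swing forward as they close: fully open they stand 13 mm farther back than shut.
Start: joints at [-1.205, 0.13, 1.488, -0, 1.523, -0.085], TCP at [0.261, -0.54, 0.304] pointing down, gripper open.
Joint ranges: [-2.96, 2.96], [-0.89, 2.26], [0.02, 2.5], [-1.34, 4.48], [0, 2.73], [-2.66, 2.66]. Speed limits (rad/s): [2.39, 2.39, 2.79, 3.14, 3.14, 3.14].

### API

Orientations are given as a unit quaternion [x, y, z, w].
In Python, from bench import manip, viewer, job, models gives the robot as it stands.
- The arm moves only by the tool jog_arm, never from a script. Its argument "plan" is a list that holds one entry, the list of rows, each a list of 7 numbers: the shift along the tool's x, y, z in m, then the turn, a rotation vector about the tool's x, y, z in rad, then the closure, from -1 (fully open) to 1 (shut). A call has 1 to 12 rows; each row is the pose to reach, as a shift and turn from the pose measured when the call began, along the tool's axes at that moment; what a row does not reach only later rows make up. A row lasts 1/8 s, in which the tool goes at most 62.5 mm and 10.7 degrees, less where a joint would pass 70% of its speed; a pose out of reach is approached as far as the arm can. A call with a gripper value outside its range is refused whole. The fingers move at their own pace and stop on an object; "grip_force" is the grip in N (left out, the last holds). Time passes only in rows, so rows that repeat a pose let the fingers close. It gives the time, the measured TCP pose, the force and the opening at its end, in the units of the state.
- manip.observe(): the state, without advancing time (a new reading comes with each control period).
- viewer.read_camera(name): name is "side" or "top" or "wrist"; returns a dict with "color" (420x560x3 uint8, red, green, blue), "camera_matrix" (3x3 intrinsics, pixels), "k1" (the pictures are not rectified: a ray, as slopes to the right and down, at radius r is drawn at 1 + k1 r^2 times it, then the intrinsics apply), "R" (3x3) and "t" (3): a world point X has camera coordinates R X + t. Camera axes: x right, y down, z forward; pixel columns grow to the right and rows downward; lengths in m; the calibration is good to about 2 mm. A picture is of the moment at which its call begins. There is no depth.
- job.job_done(): hands the job in, once; it reports no verdict.
Trained networks look in a picture, given as the dict that the camera call returned (one of the last four; its "shot" number tells which), for a name from the list of things; names that differ only in an ending like _2 or _b are one class to them, and where a whole thing is asked for, a point or a joint stands for the part that bears it (a point fixed in the world has none). Each returns a list of dicts, best first, with "p" (0 to 1); they miss things now and then, are a little off and sometimes report something else, mostly with a low value. They report only what shows in the picture. A call takes as long as a camera call.
- models.look_for(query, picture): "bbox" ([left, top, right, bottom] as shares, 0 to 1, of the picture: columns of its width, rows of its height, round what is visible of it).
The state is a dict: "t": time; "joint_positions": joint angles; "dq": joint speeds; "tau": joint torques, N m; "tcp_pos": TCP position; "ee_rot": TCP orientation; "ft_force": force on the tool from outside, world axes, zero at the start; "moment": the same for the moment, N m; "gripper_width": finger opening in m.
Only numpy, scipy, OpenCV 4.12 (cv2) and the standard library are available. Lean on these libraries where they do the work, as an engineer would, in place of code of your own. Each camera call takes 0.05 s, during which the arm holds its last target.

## Working session

There is one attempt and no reset: what is moved stays moved. The work goes in short steps, Python scripts to look and compute and a tool call to move; the robot and the scene stay as the last step left them, time stands still between calls to the robot, and variables do not carry over. Pictures are saved under pics/ and viewed, and the job is handed in when it is done.

Besides the shell and the picture viewer there is one more tool, called after "Emit:" by a JSON object that holds its "fn" and its "kwargs", one argument or row to a line. jog_arm: Moves the arm, as the interface text tells. Its arguments: {"type":"object","properties":{"plan":{"type":"array"},"grip_force":{"type":"number"}},"required":["plan"]}

```bash
ls; mkdir -p pics; cat > h.py <<'E'
import numpy as np, cv2
from bench import manip, viewer, job, models
def shot(n,fn):
    p=viewer.read_camera(n); cv2.imwrite('pics/'+fn,p['color'][:,:,::-1]); return p
E
python3 - <<'E'
from h import *
o=manip.observe(); print({k:np.round(v,3).tolist() for k,v in o.items()})
for n in ['side','top','wrist']:
    p=shot(n,n+'0.png'); print(n,p['camera_matrix'].tolist(),p['k1'],np.round(p['R'],3).tolist(),np.round(p['t'],3).tolist(), (-p['R'].T@p['t']).round(3))
E
```

```text
pics
{'t': 0.0, 'joint_positions': [-1.205, 0.131, 1.489, 0.0, 1.523, -0.085], 'dq': [0.001, -0.001, 0.001, 0.0, 0.001, 0.001], 'tau': [0.001, -56.94, -50.055, -0.0, 0.015, -0.0], 'tcp_pos': [0.261, -0.54, 0.303], 'ee_rot': [0.975, 0.224, -0.0, -0.001], 'ft_force': [0.196, 0.336, -0.433], 'moment': [-0.022, 0.044, 0.029], 'gripper_width': 0.086}
side [[397.8667968024446, 0.0, 279.2324666821456], [0.0, 397.8667968024446, 209.1860638545257], [0.0, 0.0, 1.0]] -0.11604407126794074 [[-0.962, -0.274, 0.014], [-0.171, 0.56, -0.811], [0.214, -0.782, -0.585]] [0.582, 0.241, 0.88] [0.413 0.712 0.702]
top [[380.66204794607626, 0.0, 283.558406584279], [0.0, 380.66204794607626, 208.43784983444166], [0.0, 0.0, 1.0]] 0.002738088665065236 [[-0.03, -1.0, -0.003], [-0.988, 0.031, -0.151], [0.151, -0.001, -0.989]] [-0.039, 0.625, 0.886] [ 0.483 -0.056  0.97 ]
wrist [[289.45409126637895, 0.0, 280.31688971273877], [0.0, 289.45409126637895, 204.27958302428974], [0.0, 0.0, 1.0]] -0.007682899275862197 [[0.435, -0.9, -0.002], [-0.855, -0.414, 0.314], [-0.283, -0.135, -0.949]] [-0.6, -0.039, 0.381] [ 0.335 -0.505  0.373]
```

View pics/top0.png

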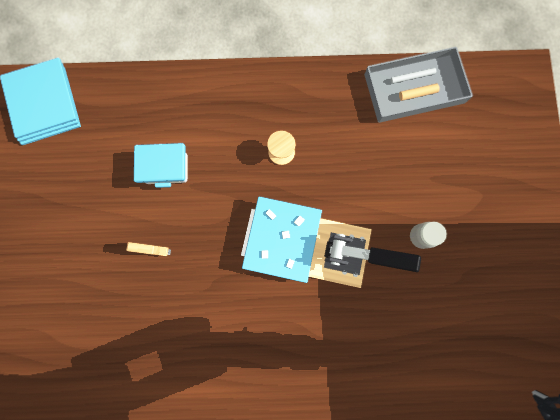

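View pics/side0.png

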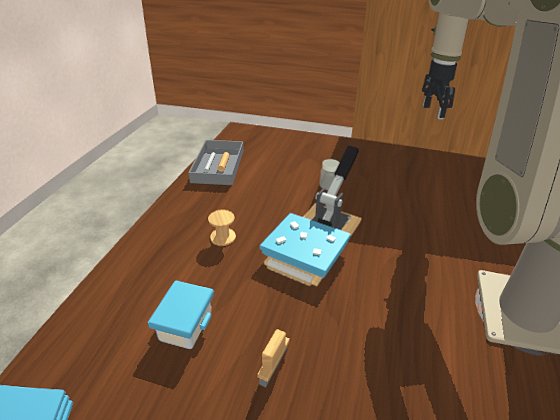

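View pics/wrist0.png

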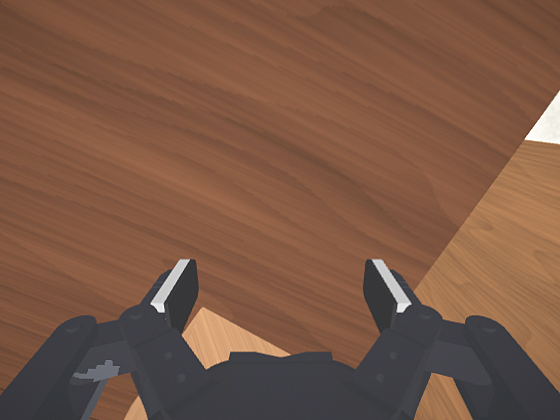

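The top view shows the lid near (283,240), with five chips on it. The scraper is at (148,249), the lever handle points right to (420,262), and the jar is at (428,234). I'll measure these next.

```bash
cat >> h.py <<'E'
def ray(p,uv):
    K=p['camera_matrix']; d=np.array([p['k1'],0,0,0,0.])
    q=cv2.undistortPoints(np.array(uv,float).reshape(-1,1,2),K,d).reshape(-1,2)
    D=np.c_[q,np.ones(len(q))]@p['R']; C=-p['R'].T@p['t']; return C,D
def onz(p,uv,z):
    C,D=ray(p,uv); return C+D*((z-C[2])/D[:,2])[:,None]
def proj(p,X):
    r=cv2.Rodrigues(np.array(p['R']))[0]
    return cv2.projectPoints(np.array(X,float).reshape(-1,1,3),r,np.array(p['t'],float),p['camera_matrix'],np.array([p['k1'],0,0,0,0.]))[0].reshape(-1,2)
def rectify(p,z,x0,x1,y0,y1,s):  # s px per m ; image: row->-x, col->-y
    xs=np.arange(x1,x0,-1/s); ys=np.arange(y1,y0,-1/s)
    Y,X=np.meshgrid(ys,xs); uv=proj(p,np.stack([X,Y,0*X+z],-1)).astype(np.float32).reshape(X.shape+(2,))
    return cv2.remap(p['color'],uv[...,0],uv[...,1],cv2.INTER_LINEAR)
E
python3 - <<'E'
from h import *
p=viewer.read_camera('top'); s=viewer.read_camera('side')
for P,n in((p,'top'),(s,'side')):
    for q in ['lid_top','chip1_center','scraper','lever','small_box','jar','spool']:
        r=models.look_for(q,P); print(n,q,[(np.round(np.array(d['bbox'])*[560,420,560,420],1).tolist(),round(d['p'],2)) for d in r[:6]])
for P,n in((p,'top'),(s,'side')):
    im=rectify(P,0.055,0.29,0.55,-0.2,0.15,2000); cv2.imwrite(f'pics/rect_{n}.png',im[:,:,::-1])
    hsv=cv2.cvtColor(im,cv2.COLOR_RGB2HSV); m=cv2.inRange(hsv,(85,80,60),(110,255,255)); m=cv2.morphologyEx(m,cv2.MORPH_CLOSE,np.ones((25,25)))
    c=max(cv2.findContours(m,0,2)[0],key=cv2.contourArea); (cx,cy),wh,a=cv2.minAreaRect(c)
    print(n,'lid',0.29+(im.shape[0]-cy)/2000,0.15-cx/2000,np.array(wh)/2000,a)
E
```

```text
top lid_top []
top chip1_center []
top scraper [([126.1, 241.9, 169.9, 257.3], 0.73)]
top lever [([325.3, 239.7, 419.4, 269.2], 0.76), ([132.8, 142.8, 187.7, 185.9], 0.3)]
top small_box [([134.6, 142.0, 186.2, 188.4], 0.95)]
top jar [([411.4, 223.8, 446.8, 250.1], 0.97)]
top spool [([267.2, 128.7, 295.6, 162.9], 0.79), ([324.0, 238.4, 421.3, 269.8], 0.25)]
side lid_top [([259.7, 146.1, 361.6, 284.2], 0.82), ([319.6, 158.5, 340.9, 190.2], 0.3)]
side chip1_center []
side scraper [([257.0, 333.8, 290.5, 389.2], 0.71), ([318.7, 146.6, 359.3, 226.8], 0.31)]
side lever [([319.9, 145.3, 357.5, 224.2], 0.65)]
side small_box [([149.0, 283.6, 215.1, 346.8], 0.76)]
side jar [([321.6, 160.3, 339.3, 189.4], 0.84)]
side spool [([207.2, 210.9, 235.2, 247.2], 0.7)]
top lid 0.5157361907958984 -0.04255712890625002 [0.1593385  0.10940805] 13.600542068481445
side lid 0.5148494529724121 -0.02974136352539064 [0.18483104 0.11327853] 12.380756378173828
```

```bash
python3 - <<'E'
import cv2,numpy as np
cv2.imwrite('pics/rc.png',np.vstack([cv2.resize(cv2.imread('pics/rect_%s.png'%n),None,fx=.57,fy=.57) for n in('top','side')]))
E
```

```text
(no output)
```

View pics/rc.png

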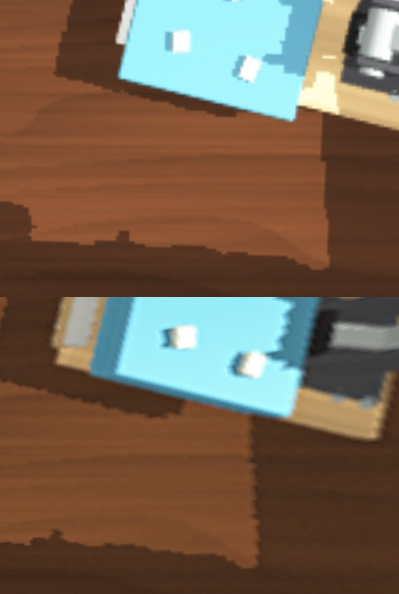

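```bash
python3 - <<'E'
from h import *
p=viewer.read_camera('top'); s=viewer.read_camera('side'); o=[]
for P,n in((p,'top'),(s,'side')):
    im=rectify(P,0.055,0.42,0.68,-0.2,0.1,2000); 
    hsv=cv2.cvtColor(im,cv2.COLOR_RGB2HSV); m=cv2.inRange(hsv,(85,80,60),(110,255,255)); m=cv2.morphologyEx(m,cv2.MORPH_CLOSE,np.ones((45,45)))
    c=max(cv2.findContours(m,0,2)[0],key=cv2.contourArea); (cx,cy),wh,a=cv2.minAreaRect(c)
    print(n,'lid',0.68-cy/2000,0.1-cx/2000,np.array(wh)/2000,a)
    V=np.float32([[0.68-y/2000,0.1-x/2000] for x,y in cv2.boxPoints(((cx,cy),wh,a))]); print(V.round(4).tolist())
    w=cv2.inRange(hsv,(0,0,150),(180,70,255)); w&=cv2.erode(m,np.ones((15,15)))
    im2=im.copy()
    N,_,st,ce=cv2.connectedComponentsWithStats(w)
    for i in range(1,N):
        if st[i,4]>200: print(' chip',0.68-ce[i,1]/2000,0.1-ce[i,0]/2000,st[i,4]/4)
    o.append(im)
cv2.imwrite('pics/rc2.png',cv2.resize(np.vstack(o),None,fx=.57,fy=.57)[:,:,::-1])
for nm,uv,z in [('boxtop',(160.5,163),.07),('jar',(430,235),.085),('spool',(282,142),.07)]: print(nm,onz(p,[uv],z).round(3))
# scraper region crops
a=rectify(p,0.076,0.46,0.62,0.2,0.42,2000);b=rectify(s,0.076,0.46,0.62,0.2,0.42,2000)
cv2.imwrite('pics/scr.png',np.vstack([a,b])[:,:,::-1])
E
```

```text
top lid 0.5493006286621094 -0.05104161071777344 [0.1589791 0.1794604] 13.889081001281738
[[0.4812999963760376, 0.04769999906420708], [0.6554999947547913, 0.004600000102072954], [0.6172999739646912, -0.14970000088214874], [0.4431000053882599, -0.10670000314712524]]
 chip 0.6094971227621484 -0.025795396419437344 391.0
 chip 0.5914948156682028 -0.09433669354838708 434.0
 chip 0.5593133150308854 -0.0606856554564173 364.25
 chip 0.5137183714670256 -0.009016823687752348 371.5
 chip 0.48974317704688597 -0.06925122463261021 357.25
side lid 0.5496650695800782 -0.039107925415039047 [0.18418816 0.18500647] 13.653548240661621
[[0.4814999997615814, 0.0722000002861023], [0.661300003528595, 0.02850000001490116], [0.6177999973297119, -0.15039999783039093], [0.43799999356269836, -0.10679999738931656]]
 chip 0.6108814798404962 -0.02854098360655738 564.25
 chip 0.5932793417063664 -0.09756582936336075 577.25
 chip 0.5607863157894737 -0.0633357894736842 475.0
 chip 0.5149914552045572 -0.011766701191092688 482.75
 chip 0.49106174395161295 -0.07227116935483871 496.0
boxtop [[0.741 0.239 0.07 ]]
jar [[ 0.545 -0.396  0.085]]
spool [[ 0.785 -0.059  0.07 ]]
```

View pics/rc2.png

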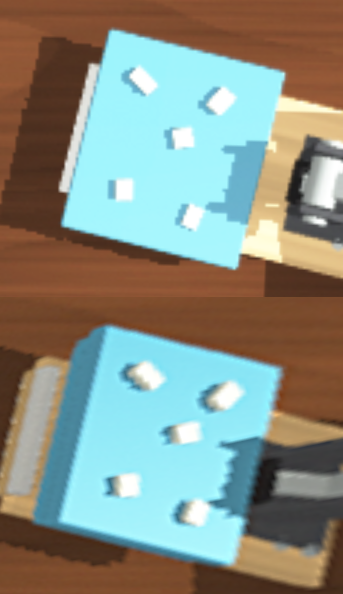

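View pics/scr.png

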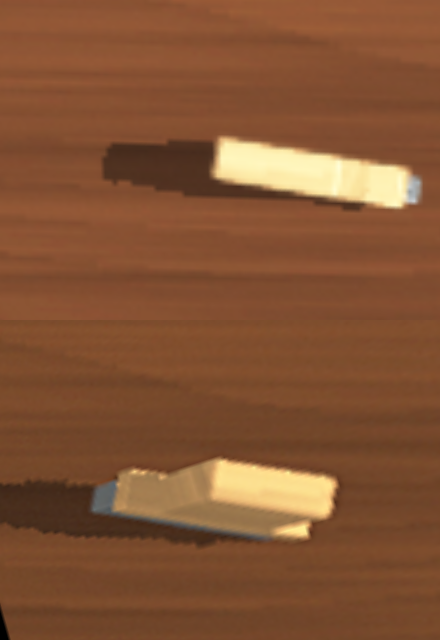

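```bash
cat >> h.py <<'E'
from scipy.spatial.transform import Rotation as Ro
L0=np.array([.5493,-.051]);LX=np.array([.971,-.240]);LY=np.array([.240,.971])
def tl(xy): d=np.array(xy)-L0; return [float((d@LX).round(4)),float((d@LY).round(4))]
def fl(x,y): return L0+x*LX+y*LY
def delta(pos,yaw):  # target TCP pos, tool-x yaw deg, tool down
    o=manip.observe(); R0=Ro.from_quat(o['ee_rot'])
    t=np.radians(yaw); Rt=Ro.from_matrix(np.array([[np.cos(t),np.sin(t),0],[np.sin(t),-np.cos(t),0],[0,0,-1]]))
    print('t',round(o['t'],2),'tcp',np.round(o['tcp_pos'],4),'yaw',np.degrees(np.arctan2(*R0.as_matrix()[1::-1,0])).round(2),'F',np.round(o['ft_force'],1),'w',round(o['gripper_width'],4))
    print('d',(R0.inv().apply(np.array(pos)-o['tcp_pos'])).round(4).tolist(),(R0.inv()*Rt).as_rotvec().round(4).tolist())
E
python3 - <<'E'
from h import *
for c in [(.6095,-.0258),(.5915,-.0943),(.5593,-.0607),(.5137,-.009),(.4897,-.0693)]: print(tl(c))
delta([.537,.283,.22],81.5)
E
```

```text
[0.0524, 0.0389]
[0.0514, -0.0319]
[0.012, -0.007]
[-0.0446, 0.0322]
[-0.0535, -0.0321]
t 1.05 tcp [ 0.2614 -0.5401  0.3039] yaw 25.83 F [-0.3 -0.2  0.3] w 0.0854
d [0.6066, -0.6208, 0.0839] [0.0, -0.0, -0.9716]
```

Emit:
{"fn": "jog_arm", "kwargs": {
  "plan": [
    [[0.04,-0.041,0,0,0,-0.06,-1],[0.08,-0.082,0,0,0,-0.13,-1],[0.122,-0.125,0,0,0,-0.2,-1],[0.164,-0.168,0,0,0,-0.27,-1],[0.206,-0.211,0,0,0,-0.34,-1],[0.248,-0.254,0,0,0,-0.41,-1],[0.29,-0.297,0,0,0,-0.48,-1],[0.332,-0.34,0,0,0,-0.55,-1],[0.374,-0.383,0,0,0,-0.62,-1],[0.416,-0.426,0.02,0,0,-0.69,-1],[0.458,-0.469,0.03,0,0,-0.76,-1],[0.5,-0.512,0.04,0,0,-0.83,-1]]
  ]
}}

```text
t: 2.55
tcp_pos: [0.4887, 0.1408, 0.2638]
ee_rot: [0.801, 0.599, 0.0, 0.0]
ft_force: [0.1, -0.2, 0.4]
gripper_width: 0.0855
```

```bash
python3 - <<'E'
from h import *
delta([.537,.283,.22],81.5)
E
```

```text
t 2.55 tcp [0.4887 0.1408 0.2638] yaw 73.53 F [ 0.1 -0.2  0.4] w 0.0855
d [0.1501, 0.0059, 0.0438] [0.0008, -0.0002, -0.139]
```

Emit:
{"fn": "jog_arm", "kwargs": {
  "plan": [
    [[0.05,0.002,0.015,0,0,-0.05,-1],[0.1,0.004,0.03,0,0,-0.1,-1],[0.15,0.006,0.044,0,0,-0.139,-1],[0.15,0.006,0.044,0,0,-0.139,-1],[0.15,0.006,0.044,0,0,-0.139,-1]]
  ]
}}

```text
t: 3.18
tcp_pos: [0.5369, 0.2828, 0.2196]
ee_rot: [0.757, 0.653, -0.0, 0.0]
ft_force: [0.2, 0.7, -0.6]
gripper_width: 0.0852
```

```bash
python3 - <<'E'
from h import *
shot('top','t1.png');shot('side','s1.png')
p=shot('wrist','w1.png')
a=rectify(p,0.076,0.46,0.62,0.2,0.42,2000);cv2.imwrite('pics/scr2.png',a[:,:,::-1])
delta([.537,.283,.104],81.5)
E
```

```text
t 3.33 tcp [0.5374 0.282  0.2208] yaw 81.42 F [-0.9  0.2  0.3] w 0.0852
d [0.0008, -0.0008, 0.1168] [0.0022, -0.0006, -0.0014]
```

View pics/scr2.png

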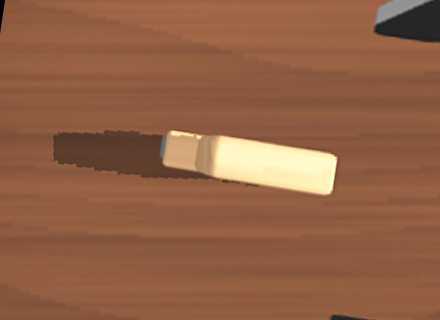

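View pics/w1.png

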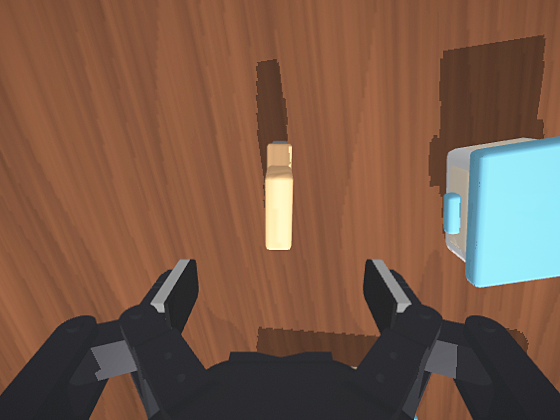

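The wrist view shows the scraper's top centred at about (0.537, 0.284), yawed about -8°, between the fingers. I'll descend and grasp it.

Emit:
{"fn": "jog_arm", "kwargs": {
  "plan": [
    [[0.001,-0.001,0.03,0,0,0,-1],[0.002,-0.001,0.065,0,0,0,-1],[0.002,-0.001,0.095,0,0,0,-1],[0.002,-0.001,0.114,0,0,0,-1],[0.002,-0.001,0.114,0,0,0,-1],[0.002,-0.001,0.114,0,0,0,0.2],[0.002,-0.001,0.114,0,0,0,1],[0.002,-0.001,0.114,0,0,0,1],[0.002,-0.001,0.114,0,0,0,1],[0.002,-0.001,0.114,0,0,0,1],[0.002,-0.001,0.114,0,0,0,1],[0.002,-0.001,0.114,0,0,0,1]]
  ],
  "grip_force": 60
}}

```text
t: 4.82
tcp_pos: [0.5374, 0.2844, 0.1076]
ee_rot: [0.758, 0.652, 0.002, 0.001]
ft_force: [-0.2, -0.1, 5.3]
gripper_width: 0.0211
```

```bash
python3 - <<'E'
from h import *
shot('side','s2.png'); p=shot('wrist','w2.png')
delta([.537,.283,.106],81.5)
E
```

```text
t 4.92 tcp [0.5374 0.2844 0.1076] yaw 81.42 F [-0.4  0.3  5.6] w 0.0212
d [-0.0015, -0.0002, 0.0016] [0.0032, -0.0013, -0.0013]
```

View pics/w2.png

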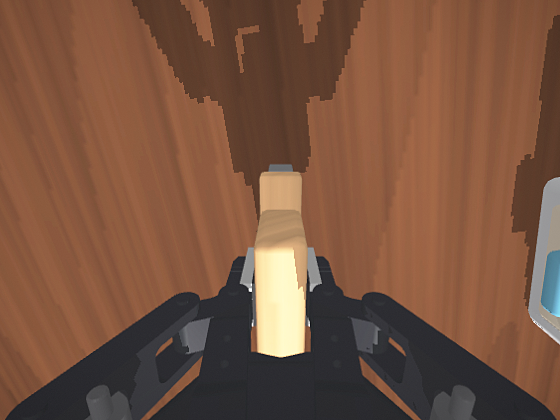

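View pics/s2.png

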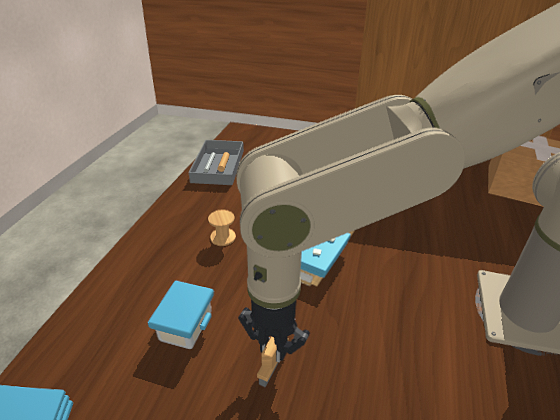

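The scraper is gripped at 21 mm opening, with its underside level with TCP z − 0.1076. I'll lift it and carry it to a point beyond the lid's +x edge.

```bash
python3 - <<'E'
from h import *
delta([*fl(.105,.033),.215],76.1)
E
```

```text
t 4.92 tcp [0.5374 0.2844 0.1076] yaw 81.42 F [-0.4  0.3  5.6] w 0.0212
d [-0.3066, 0.1698, -0.1072] [0.0031, -0.0015, 0.0929]
```

Emit:
{"fn": "jog_arm", "kwargs": {
  "plan": [
    [[0,0,-0.03,0,0,0,1],[0,0,-0.07,0,0,0,1],[-0.01,0.006,-0.107,0,0,0.01,1],[-0.05,0.028,-0.107,0,0,0.02,1],[-0.09,0.05,-0.107,0,0,0.03,1],[-0.13,0.072,-0.107,0,0,0.04,1],[-0.17,0.094,-0.107,0,0,0.05,1],[-0.21,0.116,-0.107,0,0,0.06,1],[-0.25,0.138,-0.107,0,0,0.07,1],[-0.285,0.158,-0.107,0.003,-0.001,0.08,1],[-0.306,0.17,-0.107,0.003,-0.001,0.093,1],[-0.306,0.17,-0.107,0.003,-0.001,0.093,1]]
  ],
  "grip_force": 80
}}

```text
t: 6.42
tcp_pos: [0.6596, -0.045, 0.2142]
ee_rot: [0.788, 0.615, -0.0, -0.0]
ft_force: [-0.1, 0.3, -1.4]
gripper_width: 0.0211
```

```bash
python3 - <<'E'
from h import *
shot('top','t3.png');shot('wrist','w3.png');shot('side','s3.png')
delta([*fl(.105,.033),.1645],76.1)
E
```

```text
t 6.58 tcp [ 0.6592 -0.0425  0.2144] yaw 76.14 F [-0.7  0.6 -1.1] w 0.021
d [-0.0017, 0.0004, 0.0499] [-0.0008, -0.0009, 0.0008]
```

View pics/w3.png

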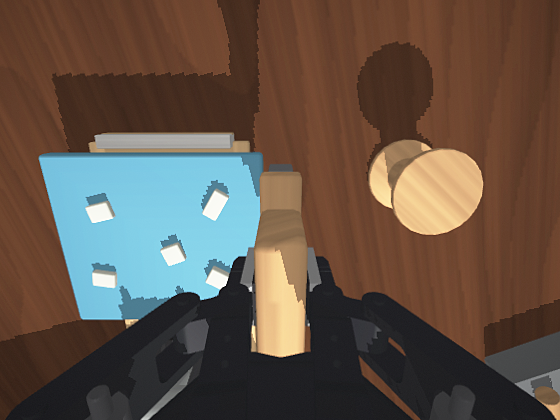

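View pics/s3.png

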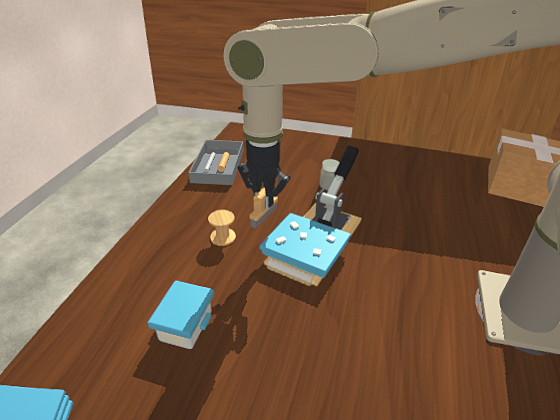

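The blade is held parallel to the lid's +x edge and just beyond it. I'll lower it to 2 mm above the lid top.

Emit:
{"fn": "jog_arm", "kwargs": {
  "plan": [
    [[-0.001,0,0.02,0,0,0,1],[-0.002,0,0.04,0,0,0,1],[-0.002,0,0.05,0,0,0,1],[-0.002,0,0.05,0,0,0,1]]
  ]
}}

```text
t: 7.08
tcp_pos: [0.6576, -0.044, 0.1623]
ee_rot: [0.787, 0.617, -0.001, -0.002]
ft_force: [-0.0, 0.1, -0.9]
gripper_width: 0.0213
```

```bash
python3 - <<'E'
from h import *
shot('side','s4.png')
delta([*fl(-.105,.033),.1645],76.1)
E
```

```text
t 7.12 tcp [ 0.6583 -0.0442  0.1636] yaw 76.15 F [ 0.3 -0.6  0.4] w 0.0211
d [0.0004, -0.2092, -0.0004] [-0.0021, -0.0008, 0.0009]
```

View pics/s4.png

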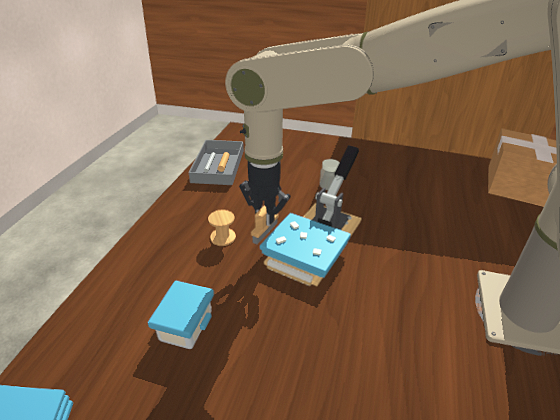

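Emit:
{"fn": "jog_arm", "kwargs": {
  "plan": [
    [[0,-0.01,0,0,0,0,1],[0,-0.021,0,0,0,0,1],[0,-0.032,0,0,0,0,1],[0,-0.043,0,0,0,0,1],[0,-0.054,0,0,0,0,1],[0,-0.065,0,0,0,0,1],[0,-0.076,0,0,0,0,1],[0,-0.087,0,0,0,0,1],[0,-0.098,0,0,0,0,1],[0,-0.109,0,0,0,0,1],[0,-0.12,0,0,0,0,1],[0,-0.13,0,0,0,0,1]]
  ]
}}

```text
t: 8.62
tcp_pos: [0.5314, -0.0129, 0.1639]
ee_rot: [0.787, 0.617, -0.0, -0.001]
ft_force: [-0.1, -0.1, -0.6]
gripper_width: 0.0211
```

```bash
python3 - <<'E'
from h import *
shot('side','s5.png');shot('wrist','w5.png')
delta([*fl(-.105,.033),.164],76.1)
E
```

```text
t 8.72 tcp [ 0.5311 -0.0128  0.1638] yaw 76.16 F [ 0.   0.  -0.5] w 0.0211
d [0.0003, -0.0782, -0.0] [-0.0028, -0.0007, 0.0011]
```

View pics/w5.png

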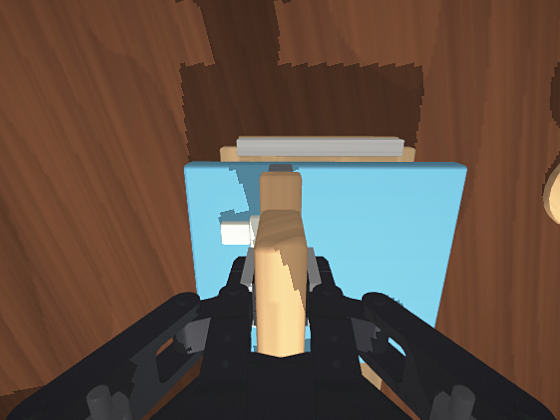

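View pics/s5.png

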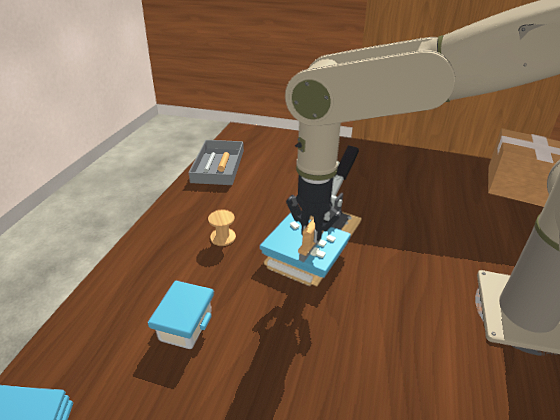

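The blade is pushing the chips ahead of it, around (237,232) in the wrist view. I'll carry on past the edge.

Emit:
{"fn": "jog_arm", "kwargs": {
  "plan": [
    [[0,-0.01,0,0,0,0,1],[0,-0.021,0,0,0,0,1],[0,-0.032,0,0,0,0,1],[0,-0.043,0,0,0,0,1],[0,-0.054,0,0,0,0,1],[0,-0.065,0,0,0,0,1],[0,-0.076,0,0,0,0,1],[0,-0.083,0,0,0,0,1],[0,-0.083,0,0,0,0,1],[0,-0.083,-0.03,0,0,0,1],[0,-0.083,-0.05,0,0,0,1],[0,-0.083,-0.05,0,0,0,1]]
  ]
}}

```text
t: 10.22
tcp_pos: [0.4521, 0.0068, 0.2158]
ee_rot: [0.787, 0.617, 0.001, 0.0]
ft_force: [-0.7, 0.2, -1.0]
gripper_width: 0.0213
```

```bash
python3 - <<'E'
from h import *
shot('top','t6.png');shot('wrist','w6.png')
delta([*fl(.105,-.033),.214],76.1)
E
```

```text
t 10.32 tcp [0.4506 0.0069 0.2134] yaw 76.16 F [-0.6 -0.8 -1.1] w 0.0211
d [-0.0657, 0.2147, -0.0012] [-0.0029, -0.0007, 0.001]
```

View pics/w6.png

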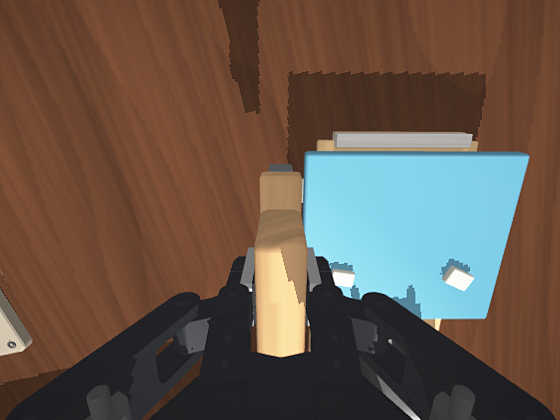

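View pics/t6.png

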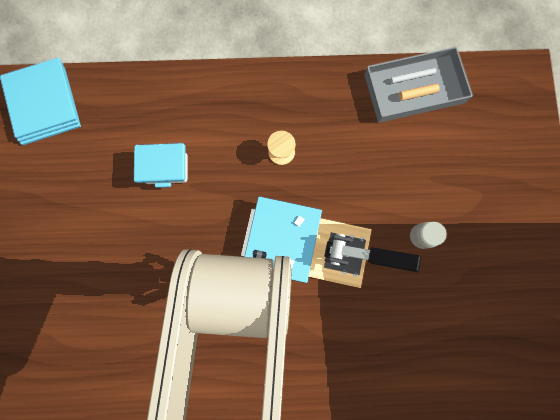

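The first pass cleared three chips. Two remain, both in the −y half. I'll set up for the second pass.

Emit:
{"fn": "jog_arm", "kwargs": {
  "plan": [
    [[-0.01,0.035,-0.001,0,0,0,1],[-0.022,0.075,-0.001,0,0,0,1],[-0.035,0.115,-0.001,0,0,0,1],[-0.048,0.155,-0.001,0,0,0,1],[-0.06,0.195,-0.001,0,0,0,1],[-0.066,0.215,-0.001,-0.003,0,0,1],[-0.066,0.215,-0.001,-0.003,0,0,1],[-0.066,0.215,0.02,-0.003,0,0,1],[-0.066,0.215,0.04,-0.003,0,0,1],[-0.066,0.215,0.049,-0.003,0,0,1],[-0.066,0.215,0.049,-0.003,0,0,1]]
  ]
}}

```text
t: 11.7
tcp_pos: [0.6424, -0.1081, 0.1621]
ee_rot: [0.787, 0.617, -0.001, -0.001]
ft_force: [-0.3, 0.3, -1.8]
gripper_width: 0.0212
```

```bash
python3 - <<'E'
from h import *
shot('side','s7.png');shot('wrist','w7.png')
delta([*fl(-.11,-.033),.164],76.1)
E
```

```text
t 11.8 tcp [ 0.6437 -0.1084  0.1642] yaw 76.17 F [ 0.  -0.1 -0.4] w 0.0212
d [0.0003, -0.2154, 0.0001] [0.0008, -0.0007, 0.0012]
```

View pics/w7.png

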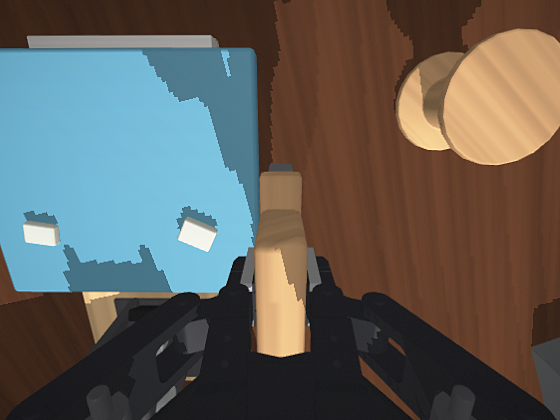

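View pics/s7.png

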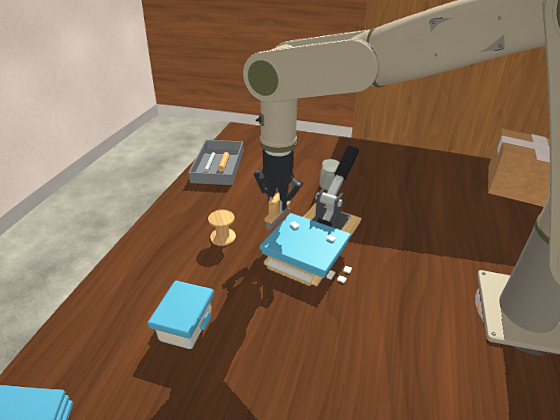

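Emit:
{"fn": "jog_arm", "kwargs": {
  "plan": [
    [[0,-0.011,0,0,0,0,1],[0,-0.023,0,0,0,0,1],[0,-0.034,0,0,0,0,1],[0,-0.045,0,0,0,0,1],[0,-0.056,0,0,0,0,1],[0,-0.067,0,0,0,0,1],[0,-0.078,0,0,0,0,1],[0,-0.089,0,0,0,0,1],[0,-0.1,0,0,0,0,1],[0,-0.111,0,0,0,0,1],[0,-0.122,0,0,0,0,1],[0,-0.133,0,0,0,0,1]]
  ]
}}

```text
t: 13.3
tcp_pos: [0.5138, -0.0765, 0.1642]
ee_rot: [0.787, 0.617, 0.001, 0.0]
ft_force: [0.7, 0.7, -0.7]
gripper_width: 0.0211
```

Emit:
{"fn": "jog_arm", "kwargs": {
  "plan": [
    [[0,-0.01,0,0,0,0,1],[0,-0.021,0,0,0,0,1],[0,-0.032,0,0,0,0,1],[0,-0.043,0,0,0,0,1],[0,-0.054,0,0,0,0,1],[0,-0.065,0,0,0,0,1],[0,-0.076,0,0,0,0,1],[0,-0.083,0,0,0,0,1],[0,-0.083,0,0,0,0,1],[0,-0.083,-0.03,0,0,0,1],[0,-0.083,-0.05,0,0,0,1],[0.03,-0.083,-0.05,0,0,0,1]]
  ]
}}

```text
t: 14.8
tcp_pos: [0.442, -0.0286, 0.2165]
ee_rot: [0.788, 0.616, 0.002, 0.002]
ft_force: [0.7, 0.7, -0.1]
gripper_width: 0.0213
```

```bash
python3 - <<'E'
from h import *
shot('top','t8.png');shot('wrist','w8.png');shot('side','s8.png')
delta([.537,.284,.16],81.5)
E
```

```text
t 14.95 tcp [ 0.4408 -0.0269  0.2144] yaw 76.26 F [-0.7 -0.1 -0.9] w 0.0211
d [0.3248, 0.0195, 0.0547] [0.0015, -0.0008, -0.0915]
```

View pics/w8.png

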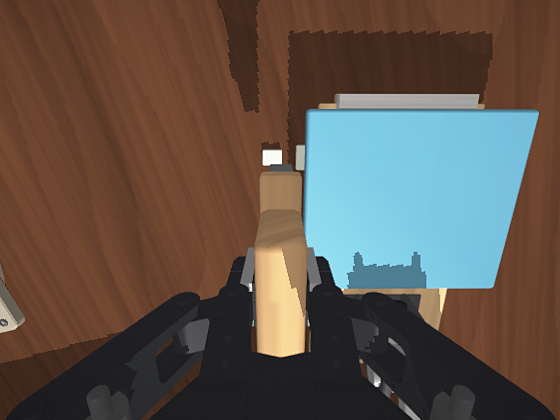

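View pics/s8.png

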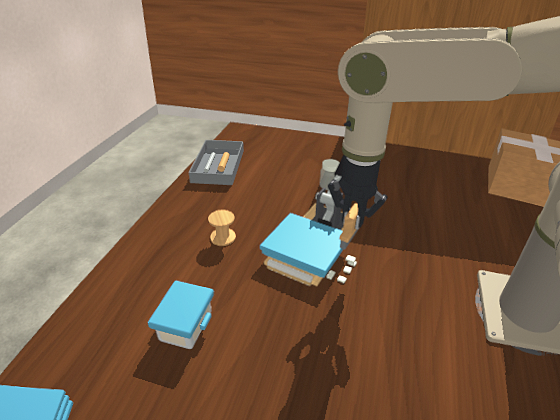

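The lid looks clear. I'll return the scraper to its original place.

Emit:
{"fn": "jog_arm", "kwargs": {
  "plan": [
    [[0.03,0.002,0,0,0,-0.01,1],[0.07,0.004,0,0,0,-0.02,1],[0.11,0.007,0,0,0,-0.03,1],[0.15,0.009,0,0,0,-0.04,1],[0.19,0.012,0,0,0,-0.05,1],[0.23,0.014,0.01,0,0,-0.06,1],[0.27,0.017,0.025,0,0,-0.07,1],[0.3,0.019,0.04,0,0,-0.08,1],[0.325,0.02,0.05,0.002,0,-0.09,1],[0.325,0.02,0.055,0.002,0,-0.09,1],[0.325,0.02,0.055,0.002,0,-0.09,1]]
  ]
}}

```text
t: 16.32
tcp_pos: [0.5372, 0.2831, 0.1587]
ee_rot: [0.758, 0.652, -0.001, -0.001]
ft_force: [0.7, 0.0, -0.7]
gripper_width: 0.0212
```

```bash
python3 - <<'E'
from h import *
p=shot('top','t9.png')
delta([.537,.284,.1076],81.5)
E
```

```text
t 16.38 tcp [0.5374 0.2831 0.1593] yaw 81.38 F [-0.2 -1.  -0.9] w 0.0214
d [0.0009, -0.0005, 0.0517] [-0.0011, 0.0, -0.0021]
```

View pics/t9.png

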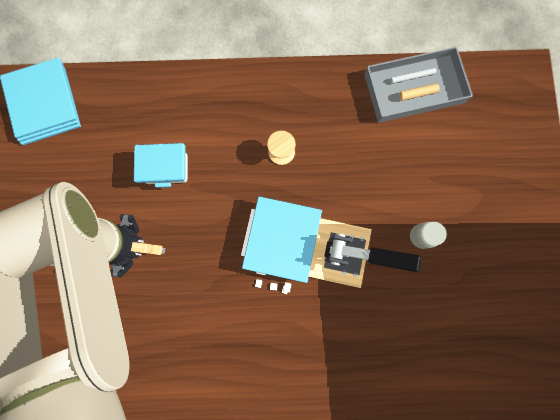

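The top view shows the lid empty and the chips on the table near (258–287, 272–288). I'll lower the scraper.

Emit:
{"fn": "jog_arm", "kwargs": {
  "plan": [
    [[0.001,0,0.02,0,0,0,1],[0.001,0,0.038,0,0,0,1],[0.001,0,0.046,-0.001,0,0,1],[0.001,0,0.05,-0.001,0,0,1],[0.001,0,0.0515,-0.001,0,0,1],[0.001,0,0.0515,-0.001,0,0,1]]
  ]
}}

```text
t: 17.12
tcp_pos: [0.5379, 0.2842, 0.1083]
ee_rot: [0.758, 0.652, 0.0, 0.0]
ft_force: [-0.3, -0.2, -0.4]
gripper_width: 0.0209
```

```bash
python3 - <<'E'
from h import *
delta([.537,.284,.1076],81.5)
E
```

```text
t 17.12 tcp [0.5379 0.2842 0.1083] yaw 81.39 F [-0.3 -0.2 -0.4] w 0.0209
d [-0.0004, -0.0008, 0.0007] [0.0006, -0.0004, -0.002]
```

Emit:
{"fn": "jog_arm", "kwargs": {
  "plan": [
    [[0,0,0.001,0,0,0,1],[0,0,0.0015,0,0,0,1],[0,0,0.0015,0,0,0,1]]
  ],
  "grip_force": 40
}}

```text
t: 17.5
tcp_pos: [0.5383, 0.2844, 0.1077]
ee_rot: [0.758, 0.652, 0.001, 0.0]
ft_force: [-1.0, -2.1, 4.8]
gripper_width: 0.0208
```

```bash
python3 - <<'E'
from h import *
delta([.537,.284,.1076],81.5)
E
```

```text
t 17.5 tcp [0.5383 0.2844 0.1077] yaw 81.39 F [-1.  -2.1  4.8] w 0.0208
d [-0.0006, -0.0012, 0.0001] [0.0016, -0.001, -0.002]
```

The force reading of 4.8 N shows the scraper is on the table. I'll release it and rise.

Emit:
{"fn": "jog_arm", "kwargs": {
  "plan": [
    [[0,0,0,0,0,0,0.3],[0,0,0,0,0,0,0],[0,0,0,0,0,0,-0.5],[0,0,0,0,0,0,-1],[0,0,0,0,0,0,-1],[0,0,0,0,0,0,-1],[0,0,-0.02,0,0,0,-1],[0,0,-0.06,0,0,0,-1],[0,0,-0.1,0,0,0,-1],[0,0,-0.14,0,0,0,-1],[0,0,-0.17,0,0,0,-1],[0,0,-0.17,0,0,0,-1]]
  ]
}}

```text
t: 19.0
tcp_pos: [0.5396, 0.285, 0.2832]
ee_rot: [0.758, 0.652, 0.005, 0.001]
ft_force: [-0.3, 0.3, -1.1]
gripper_width: 0.0854
```

```bash
python3 - <<'E'
from h import *
shot('wrist','w10.png'); p=shot('top','t10.png')
x=fl(0,-.255);print(x)
delta([*x,.29],76.1)
E
```

```text
[ 0.4881   -0.298605]
t 19.1 tcp [0.5381 0.2843 0.2785] yaw 81.39 F [ 0.1 -0.7 -0.9] w 0.0858
d [-0.5838, 0.0379, -0.0124] [0.0026, -0.0018, 0.0923]
```

View pics/w10.png

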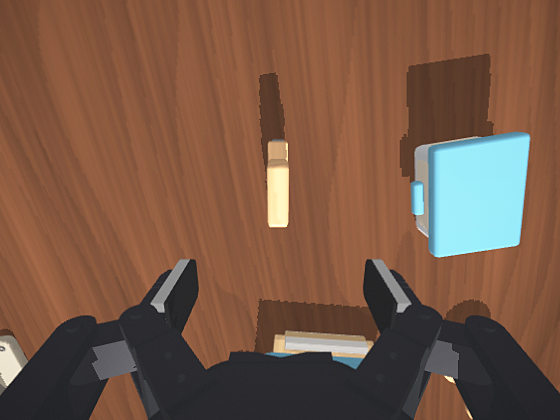

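The scraper stands upright, released. I'll check the lever prediction against the pictures while planning the move.

```bash
cat >> h.py <<'E'
def grip_pts(q):  # q lever angle; upper face corners r=75,180
    a=.5-q; P=[]
    for r,s in((.075,-.017),(.075,.017),(.18,.017),(.18,-.017)):
        d=r*np.cos(a)-.01*np.sin(a); z=.1+r*np.sin(a)+.01*np.cos(a); P.append([*fl(s,-.13-d),z])
    return np.array(P)
def draw(n,fn,q,box):
    p=viewer.read_camera(n); im=cv2.resize(p['color'][:,:,::-1],None,fx=4,fy=4,interpolation=cv2.INTER_CUBIC)
    cv2.polylines(im,[np.int32(proj(p,grip_pts(q))*4+2)],True,(0,0,255),1)
    l,t,r,b=[4*v for v in box]; cv2.imwrite('pics/'+fn,im[t:b,l:r]); return p
E
python3 - <<'E'
from h import *
draw('top','lt.png',0,(300,200,460,300)); draw('side','ls.png',0,(290,130,430,260))
E
```

```text
(no output)
```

View pics/lt.png

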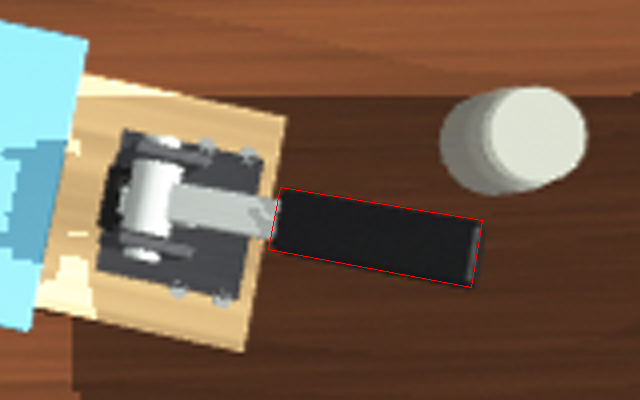

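View pics/ls.png

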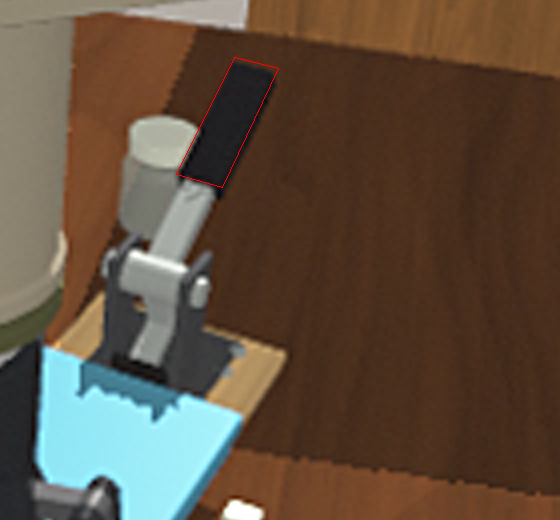

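The model overlay matches the lever in both views. I'll move above it, closing the fingers on the way.

Emit:
{"fn": "jog_arm", "kwargs": {
  "plan": [
    [[-0.03,0.002,-0.02,0,0,0.01,-1],[-0.08,0.005,-0.026,0,0,0.02,0],[-0.13,0.008,-0.026,0,0,0.03,1],[-0.18,0.011,-0.026,0,0,0.03,1],[-0.23,0.015,-0.026,0,0,0.04,1],[-0.28,0.018,-0.026,0,0,0.05,1],[-0.33,0.021,-0.026,0,0,0.06,1],[-0.38,0.024,-0.026,0,0,0.06,1],[-0.43,0.028,-0.026,0,0,0.07,1],[-0.48,0.031,-0.026,0,0,0.08,1],[-0.53,0.034,-0.026,0,0,0.09,1],[-0.57,0.037,-0.026,0,0,0.092,1]]
  ],
  "grip_force": 40
}}

```text
t: 20.7
tcp_pos: [0.4876, -0.2867, 0.3009]
ee_rot: [0.788, 0.616, -0.001, -0.001]
ft_force: [0.2, 0.8, 0.9]
gripper_width: -0.0003
```

```bash
python3 - <<'E'
from h import *
delta([*fl(0,-.255),.29],76.1)
E
```

```text
t 20.7 tcp [ 0.4876 -0.2867  0.3009] yaw 76.05 F [0.2 0.8 0.9] w -0.0003
d [-0.0114, 0.0034, 0.0108] [-0.0027, -0.0008, -0.0008]
```

Emit:
{"fn": "jog_arm", "kwargs": {
  "plan": [
    [[-0.006,0.002,0.005,-0.002,0,0,1],[-0.011,0.003,0.02,-0.002,0,0,1],[-0.011,0.003,0.035,-0.002,0,0,1],[-0.011,0.003,0.045,-0.002,0,0,1],[-0.011,0.003,0.055,-0.002,0,0,1],[-0.011,0.003,0.065,-0.002,0,0,1],[-0.011,0.003,0.065,-0.002,0,0,1]]
  ]
}}

```text
t: 21.58
tcp_pos: [0.4878, -0.2975, 0.2352]
ee_rot: [0.788, 0.616, 0.0, -0.001]
ft_force: [2.2, 3.3, 2.9]
gripper_width: -0.0002
```

```bash
python3 - <<'E'
from h import *
shot('side','s11.png')
delta([*fl(0,-.255),.183],76.1)
E
```

```text
t 21.62 tcp [ 0.4878 -0.2974  0.2356] yaw 76.07 F [0.9 3.  2.5] w 0.0001
d [-0.0012, 0.0006, 0.0526] [-0.001, -0.0018, -0.0005]
```

View pics/s11.png

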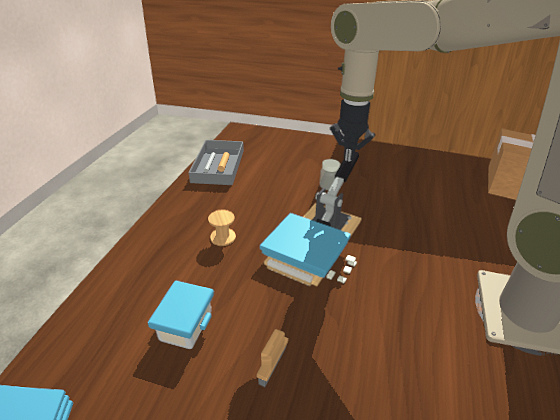

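The fingers are on the handle, with the force rising. I'll press further.

Emit:
{"fn": "jog_arm", "kwargs": {
  "plan": [
    [[0,0,0.008,0,0,0,1],[-0.001,0,0.016,0,0,0,1],[-0.001,0,0.024,0,0,0,1],[-0.001,0,0.032,0,0,0,1],[-0.001,0,0.038,0,0,0,1],[-0.001,0,0.043,0,0,0,1],[-0.001,0,0.043,0,0,0,1]]
  ]
}}

```text
t: 22.5
tcp_pos: [0.4874, -0.2988, 0.1923]
ee_rot: [0.788, 0.616, 0.0, -0.001]
ft_force: [-1.4, -1.8, 5.4]
gripper_width: 0.0001
```

```bash
python3 - <<'E'
from h import *
draw('side','s12.png',.42,(300,130,420,220)); draw('top','t12.png',.42,(300,200,460,300)); 
delta([*fl(0,-.255),.183],76.1)
E
```

```text
t 22.6 tcp [ 0.4875 -0.2988  0.1926] yaw 76.05 F [-1.2 -2.7  5.4] w -0.0001
d [0.0003, 0.0006, 0.0096] [-0.0008, -0.0011, -0.0009]
```

View pics/s12.png

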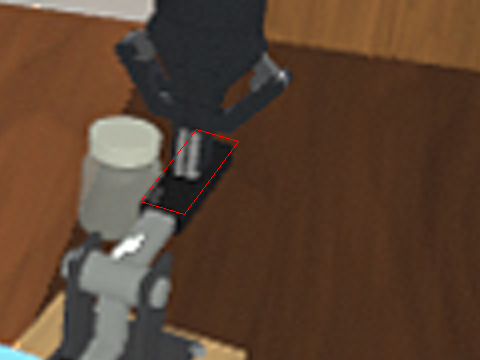

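View pics/t12.png

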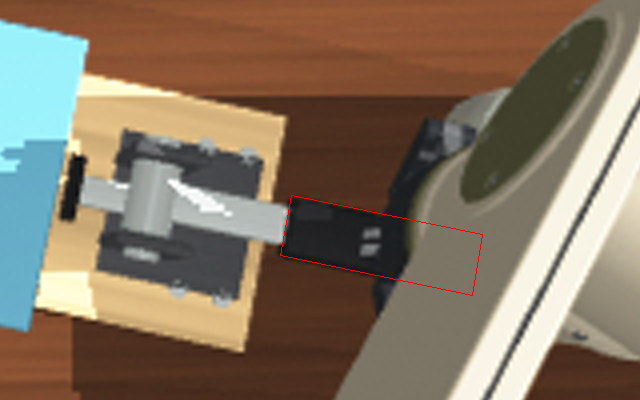

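Emit:
{"fn": "jog_arm", "kwargs": {
  "plan": [
    [[0,0,0.003,0,0,0,1],[0,0,0.006,0,0,0,1],[0,0,0.008,0,0,0,1],[0,0,0.0085,0,0,0,1],[0,0,0.0085,0,0,0,1],[0,0,0.0085,0,0,0,1]]
  ]
}}

```text
t: 23.35
tcp_pos: [0.4873, -0.2996, 0.1842]
ee_rot: [0.788, 0.616, -0.0, -0.0]
ft_force: [-2.0, -4.0, 5.7]
gripper_width: -0.0004
```

```bash
python3 - <<'E'
from h import *
draw('side','s13.png',.49,(300,130,420,220)); draw('top','t13.png',.49,(300,200,460,300)); p=shot('wrist','w13.png')
delta([*fl(0,-.255),.183],76.1)
E
```

```text
t 23.5 tcp [ 0.4873 -0.2996  0.1843] yaw 76.02 F [-1.7 -3.4  6.1] w 0.0001
d [0.0012, 0.0006, 0.0013] [-0.0005, 0.0002, -0.0013]
```

View pics/s13.png

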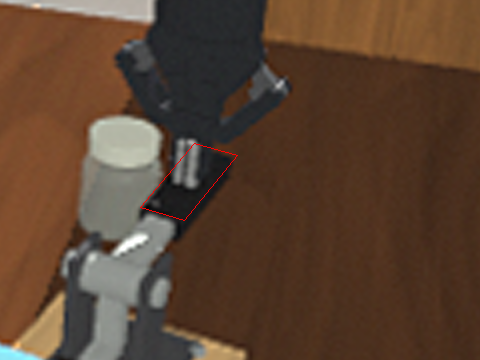

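View pics/t13.png

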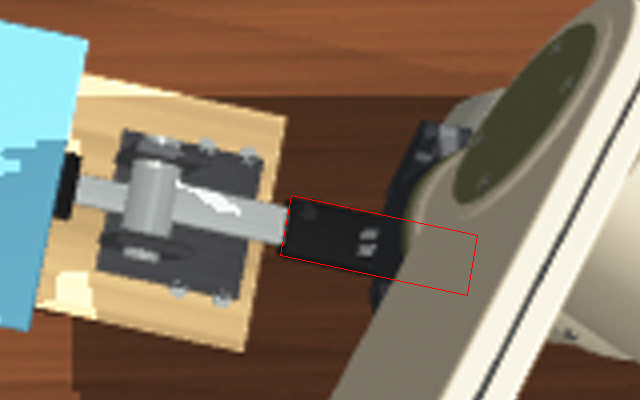

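View pics/w13.png

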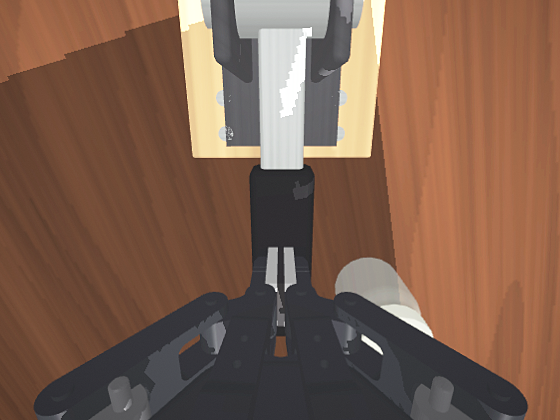

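```bash
python3 - <<'E'
from h import *
ims=[]
for q in (None,.44,.5):
    p=viewer.read_camera('side') if q is None else p
    im=p['color'][150:200,325:365,::-1].astype(float); im=np.clip((im/255)**.5*330-20,0,255).astype(np.uint8)
    im=cv2.resize(im,None,fx=6.5,fy=10*.65*1.0,interpolation=cv2.INTER_NEAREST)
    if q: cv2.polylines(im,[np.int32((proj(p,grip_pts(q))-[325,150]+.5)*6.5)],True,(0,0,255),1)
    ims.append(im)
cv2.imwrite('pics/e.png',np.hstack(ims)); print(ims[0].shape, manip.observe()['t'])
E
```

```text
(325, 260, 3) 23.55
```

View pics/e.png

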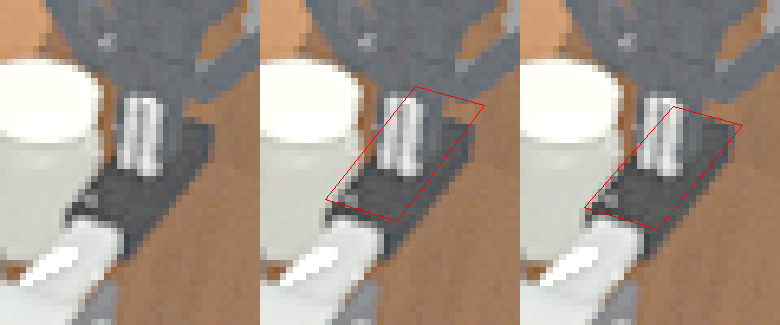

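```bash
python3 - <<'E'
from h import *
p=viewer.read_camera('side'); ims=[]
for c,q in ((cv2.imread('pics/side0.png'),0),(p['color'][:,:,::-1],.49)):
  for d in (0,1):
    im=c[140:200,320:365].astype(float); im=np.clip((im/255)**.5*330-20,0,255).astype(np.uint8)
    im=cv2.resize(im,None,fx=4.4,fy=4.4,interpolation=cv2.INTER_NEAREST) if 0 else cv2.resize(im,None,fx=4,fy=8,interpolation=cv2.INTER_CUBIC)
    if d: cv2.polylines(im,[np.int32((proj(p,grip_pts(q))-[320,140]+.5)*[4,8])],True,(0,0,255),1)
    ims.append(im)
cv2.imwrite('pics/e2.png',np.hstack(ims)); print(manip.observe()['t'])
E
```

```text
23.6
```

View pics/e2.png

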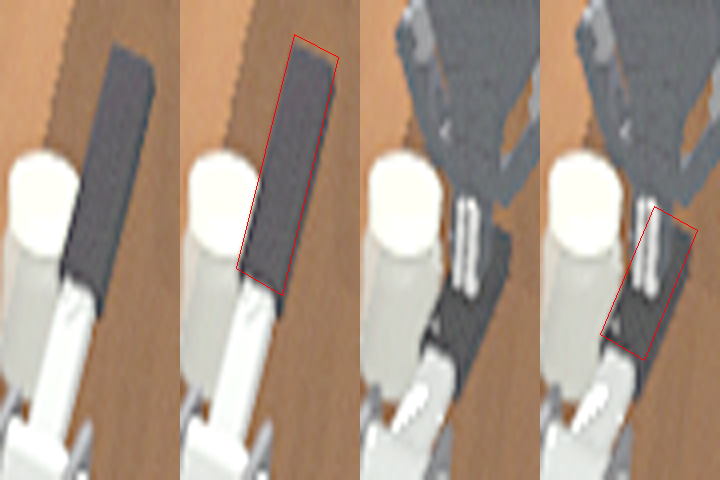

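The overlay offset at the sprung-up position (q=0) is the same as now at q=0.49, so the lever is at about 0.49. I'll nudge it slightly, hold and recheck.

Emit:
{"fn": "jog_arm", "kwargs": {
  "plan": [
    [[0,0,0.0005,0,0,0,1],[0,0,0.0008,0,0,0,1],[0,0,0.0008,0,0,0,1],[0,0,0.0008,0,0,0,1],[0,0,0.0008,0,0,0,1],[0,0,0.0008,0,0,0,1]]
  ]
}}

```text
t: 24.35
tcp_pos: [0.4872, -0.2997, 0.1834]
ee_rot: [0.788, 0.616, -0.0, -0.0]
ft_force: [-0.5, -1.2, 5.6]
gripper_width: -0.0001
```

```bash
python3 - <<'E'
from h import *
p=viewer.read_camera('side'); ims=[]
t=shot('top','tf.png'); cv2.imwrite('pics/sf.png',p['color'][:,:,::-1])
for q in (None,.45,.5,.55):
    im=p['color'][140:200,320:365,::-1].astype(float); im=np.clip((im/255)**.5*330-20,0,255).astype(np.uint8)
    im=cv2.resize(im,None,fx=4,fy=8,interpolation=cv2.INTER_CUBIC)
    if q: cv2.polylines(im,[np.int32((proj(p,grip_pts(q))-[320,140]+.5+[-1.25,1.1])*[4,8])],True,(0,0,255),1)
    ims.append(im)
cv2.imwrite('pics/e3.png',np.hstack(ims))
delta([*fl(0,-.255),.183],76.1)
for q in ['small_box','jar','spool','scraper']:
    r=models.look_for(q,t); print(q,[(np.round(np.array(d['bbox'])*[560,420,560,420],1).tolist(),round(d['p'],2)) for d in r[:2]])
E
```

```text
t 24.45 tcp [ 0.4872 -0.2997  0.1834] yaw 76.01 F [-1.2 -1.4  6.3] w 0.0002
d [0.0013, 0.0006, 0.0004] [-0.0005, 0.0002, -0.0015]
small_box [([132.8, 143.3, 187.7, 188.0], 0.81), ([266.2, 130.6, 292.9, 166.9], 0.31)]
jar [([123.8, 242.8, 171.1, 252.7], 0.55), ([411.0, 223.6, 423.9, 230.1], 0.49)]
spool [([265.3, 130.0, 293.1, 165.4], 0.6)]
scraper [([128.5, 242.6, 171.2, 257.0], 0.97)]
```

View pics/e3.png

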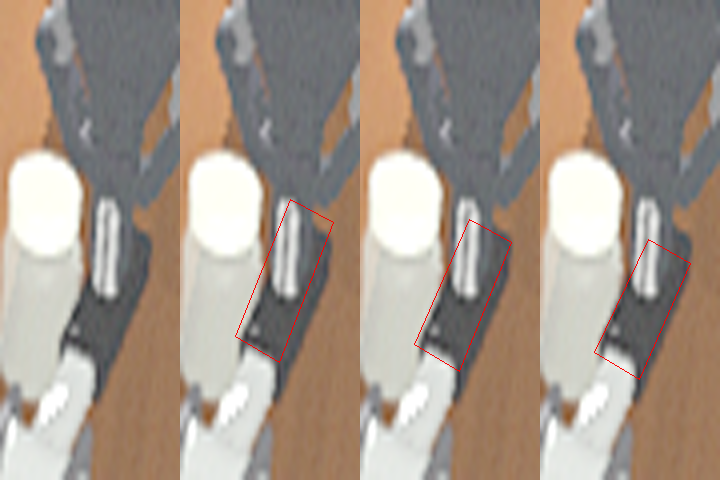

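View pics/sf.png

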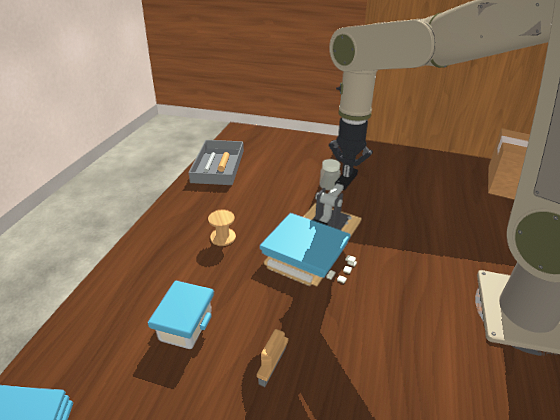

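View pics/tf.png

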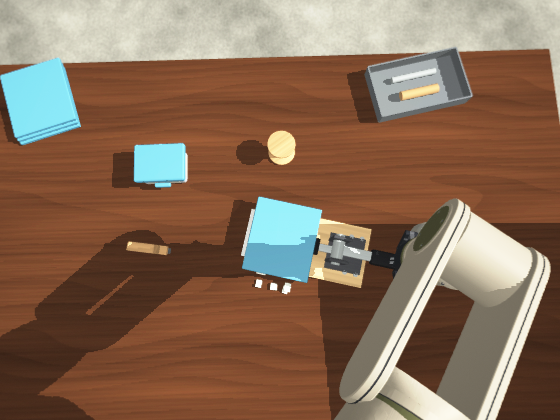

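```bash
python3 -c "
from h import *
print(job.job_done())"
```

```text
the job is handed in; nothing more can be done
None
```

I swept all five chips off the lid in two passes with the scraper, then stood it upright at its original spot and let go. After that I pressed the clamp handle down with the closed fingers and handed the job in while still holding it. It took about 24 s of the 72 s allowed.

**Lid:** it looks empty in both the top and side views. The chips lie on the table beside its -x edge. The side view shows them as four spots, one of which looks like two chips touching, so the count of five is my reading of the picture.

**Lever:** the camera overlay, corrected for the offset seen when the lever was sprung up, matches level (0.5) to within about 0.02 rad. The fingertip height agrees: TCP at 0.1834 m, where 0.183 m is level. The upward push on the tool was about 6 N.

**Bystanders:** the small box and spool show in the same places as at the start, and so does the visible part of the jar.

**Disagreement:** in the last top picture the network reported the scraper as "jar" at p 0.55. The arm hid most of the real jar there, but the side view shows it still standing in place.

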